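# Press a collar plug home with the bench quick clamp

## Task

Press the steel plug fully home in its wooden block with the bench quick clamp: set the block flat in the clamp's bed with the plug facing the moving jaw, then squeeze the trigger stroke by stroke until the plug's collar sits on the wood and the jaw nips it firmly, stopping and holding for a moment as the trigger stiffens, so that nothing is crushed. Then press the release tab until the jaw springs right back, and leave the finished block lying in the bed. Work the jaw and the plug only through the trigger and the tab; do not push on either with the fingers.

Things in the scene. Friction and masses are not known exactly. Their poses are not given: they have to be found in the camera images.
- clamp: Grey bench quick clamp fixed to the table, 72 x 275 mm. Origin: on the table under the middle of its bed. Its y axis runs along the push rod, from the fixed jaw (padded face at y = -45 mm, top at 78 mm) past the bed and the moving jaw to the housing (y = 82 to 180 mm, top at 90 mm); z up. Only the moving jaw, trigger and tab move.
- bed (a point): Middle of the bed's floor, 30 mm straight above the clamp's origin, axes as the clamp's. The flat aluminium floor runs from y = -45 mm (fixed jaw) to +53 mm, between two low rails 40 mm apart (x = -20 to +20 mm) that stand 6 mm above the floor. Work stands in it anywhere along y; the closing jaw slides it against the fixed jaw.
- jaw: Moving jaw on the push rod, 36 x 34 mm, with a sprung rubber pad (12 N per mm) as its face. Origin: middle of the pad's face, 50 mm above the table. It starts fully open, at y = +36 mm of the clamp; it closes towards -y and stays where the trigger has walked it. With the release tab down, a weak spring draws it back open within about 1 s.
- grip (a point): Middle of the fixed black grip's front face, 146 mm above the table: an upright post 26 mm wide and 16 mm thick that rises from the housing behind the trigger to 178 mm above the table. The trigger is squeezed towards it.
- trigger_pad (a point): On the front (-y) face of the black trigger, 146 mm above the table: an upright lever 20 mm wide, 10 mm thick, in front of the grip, pivoted 38 mm below this point, top 26 mm above it. Squeezing it to the grip, or pushing it from the front at this height, moves it along the clamp's +y by up to 13 mm; a spring brings it back. From its front to the grip's back is 56 mm at rest.
- trigger (a joint): Trigger angle, rad: 0 let go, 0.34 at its stop. A full squeeze walks the jaw about 6 mm, less under load (4 to 7 squeezes). At trigger_pad it resists with 5 to 9 N while the jaw runs free, 12 to 16 N while the plug goes in, then stiffens before its stop: 20 to 23 N held there 0.5 s nips rightly, under 19 N too little, over 24 N crushes. The stop at 0.34 feels hard too: let go, squeeze again.
- tab_pad (a point): Top of the release tab, 100 mm above the table: a steel paddle 26 mm wide and 40 mm long that sticks out of the housing over the push rod, towards the moving jaw. This point lies 35 mm from its pivot and 10 mm from its free end. It is pressed down.
- tab (a joint): Release tab angle, rad: 0 up (at rest, sprung; -0.05 while the jaw is loaded), 0.28 fully down, which lowers tab_pad by 10 mm. Pressing it down takes about 5 N, and no more than 10 N is needed; while it is down the jaw is free to spring back.
- block: Loose wooden handle block, 34 (x) x 50 (y) x 40 (z) mm, about 0.26 kg with the plug, on the table to the right of the clamp, its axes within 0.9 rad of the clamp's. Origin: middle of its underside. The plug stands out of its +y end. Grip it across x by its upper half: in the bed the rails flank its lowest 6 mm.
- plug: Steel plug started in the block's +y end, 20 mm above the underside, with a round collar 24 mm across and 6 mm thick. Origin: centre of the collar's inner face; in the block's frame at y = 25 mm when fully home (collar on the wood), starting 6 to 12 mm farther out. Press fit: moves only along its axis, takes about 10 N.
Things that resemble listed ones, but are neither listed nor needed, are in the scene too. What is shaped like the block but orange is not meant.

How it is judged:
On the way, in this order (a step that is already met when the one before it is completed fails the run):
1. the block lies flat in the bed between the rails, let go, with its plug towards the moving jaw (x of block in the frame of clamp between -0.006 and 0.006 m and y of block in the frame of clamp between -0.03 and 0.012 m and z of block in the frame of clamp between 0.026 and 0.034 m and angle between block's own z axis and vertical below 0.08 rad and angle between the y axis of block and the y axis of clamp, either way round below 0.15 rad and y of plug in the frame of clamp above -0.006 m and contact force between the fingers and block below 0.3 N), for 0.2 s.
2. the plug is home (collar within 1 mm of the wood) and the jaw nips it with more than 16 N (x of block in the frame of clamp between -0.006 and 0.006 m and y of block in the frame of clamp between -0.03 and 0.012 m and z of block in the frame of clamp between 0.026 and 0.034 m and angle between block's own z axis and vertical below 0.08 rad and angle between the y axis of block and the y axis of clamp, either way round below 0.15 rad and y of plug in the frame of clamp above -0.006 m and y of plug in the frame of block below 0.026 m and contact force between jaw and plug above 16 N), for 0.3 s.
At the end, for the whole second after the job is handed in: The plug is fully home (collar within 1 mm of the wood); the block rests flat in the bed (within 6 mm of its middle line, square to 0.15 rad, plug towards the moving jaw); the jaw is sprung back to 20 mm or more from the bed's middle; trigger and tab are let go (x of block in the frame of clamp between -0.006 and 0.006 m and y of block in the frame of clamp between -0.03 and 0.012 m and z of block in the frame of clamp between 0.026 and 0.034 m and angle between block's own z axis and vertical below 0.08 rad and angle between the y axis of block and the y axis of clamp, either way round below 0.15 rad and y of plug in the frame of clamp above -0.006 m and y of plug in the frame of block below 0.026 m and y of jaw in the frame of clamp above 0.02 m and contact force between jaw and plug below 0.5 N and value of joint each of trigger, tab below 0.04 rad and linear speed of block below 0.02 m/s); the robot touches nothing.
It fails at once if the jaw crushes the plug with more than 34 N (contact force between jaw and plug above 34 N).
It fails at once if the fingers push on the plug with more than 5 N (contact force between the fingers and plug above 5 N).
It fails at once if the fingers push on the moving jaw with more than 8 N (contact force between the fingers and jaw above 8 N).
It also fails if it takes over 67 s, if anything falls off the work surface, if the arm or the gripper's body presses on something with over 40 N, if the wrist force passes 120 N, or if a joint passes its speed limit or range.

## Robot

A 6-joint arm with a two-finger parallel gripper is mounted at the origin on a cart in front of the work surface, level with it; the furniture and walls round the work are solid. World frame = base frame: x ahead of the robot, y to its left, z up, the work surface at z = 0. Lengths are in m, angles in rad, forces in N, time in s.
With the tool pointing down it reaches from about 0.225 to 0.875 m from the base axis. Payload 3.4 kg.
Tool frame: the origin (TCP) lies at the very end of the fingers, on their centre line; the grasp point (between the pads) lies 19 mm behind it (grip_depth is the distance from the TCP to the grasp point, in m); x points along the fingers, z is the direction in which the jaws open and shut, and the axes are right-handed (so a half turn about x gives the same grasp; the last joint's range is limited). The gripper opens to 85 mm and grips with 20 to 120 N. Pads are 22 mm wide; open, the fingers measure 114 mm over their backs; the gripper's body (76 mm by 85 mm) begins 54 mm behind the grasp point. The pads swing forward as they close: fully open they stand 13 mm farther back than shut.
Start: joints at [-1.398, 0.276, 1.505, -0, 1.361, -0.121], TCP at [0.167, -0.55, 0.231] pointing down, gripper open.
Joint ranges: [-2.89, 2.89], [-0.75, 2.08], [0.22, 2.7], [-1.18, 4.32], [0.11, 2.71], [-2.7, 2.7]. Speed limits (rad/s): [2.57, 2.57, 3.14, 3.14, 3.14, 3.14].

## Interface

Orientations are given as a unit quaternion [w, x, y, z].
In Python, from rig import get_state, get_image, sign_off, grip_depth gives the robot as it stands. The module is installed in compiled form; this text tells all that it offers.
- The arm moves only by the tool arm_command, never from a script. Its argument "series" is a list of rows, each an object with "dp": the shift along the tool's x, y, z scaled (see below), a list of three; "angular": the turn, a rotation vector about the tool's x, y, z scaled (see below), a list of three; "gripper": the finger opening in mm, from 0 to 85.4. A call has exactly 8 rows; each row shifts and turns the pose as measured when the row begins, along the tool's axes as they then stand; what a row does not reach is not made up. The controller multiplies each number of a shift by 0.12 m and each number of a turn by 90 degrees. A row lasts 1/8 s, in which the tool goes at most 62.5 mm and 10.7 degrees, less where a joint would pass 70% of its speed; a pose out of reach is approached as far as the arm can. A call with a number of a shift or a turn outside -1 to 1 is refused whole. A call with a gripper value outside its range is refused whole. The fingers move at their own pace and stop on an object; "grip_force" is the grip in N (left out, the last holds). Time passes only in rows, so rows that do not move let the fingers close, or fill a call up. It gives the time, the measured TCP pose, the force and the opening at its end, in the units of the state.
- get_state(): the state, without advancing time (a new reading comes with each control period).
- get_image(name): name is "scene" or "top"; returns a dict with "image" (384x512x3 uint8, blue, green, red), "depth" (384x512 float32, m along the optical axis (not along the pixel's ray), 0 where there is no reading), "mtx" (3x3 intrinsics, pixels), "k1" (the pictures are not rectified: a ray, as slopes to the right and down, at radius r is drawn at 1 + k1 r^2 times it, then the intrinsics apply), "view" (4x4, takes a point from world to camera coordinates). Camera axes: x right, y up, looking along -z (the intrinsics and any distortion apply to the point x, -y, -z); pixel columns grow to the right and rows downward; lengths in m; the calibration is good to about 2 mm. A picture is of the moment at which its call begins.
- sign_off(): hands the job in, once; it reports no verdict.
The state is a dict: "clock": time; "qpos": joint angles; "qd": joint speeds; "effort": joint torques, N m; "position": TCP position; "ee_rot": TCP orientation; "contact_force": force on the tool from outside, world axes, zero at the start; "moment": the same for the moment, N m; "width": finger opening in m.
Only numpy, scipy, OpenCV 4.12 (cv2) and the standard library are available. Lean on these libraries where they do the work, as an engineer would, in place of code of your own. Each camera call takes 0.05 s, during which the arm holds its last target. There are 200 camera calls.

## Working session

There is one attempt and no reset: what is moved stays moved. The work goes in short steps, Python scripts to look and compute and a tool call to move; the robot and the scene stay as the last step left them, time stands still between calls to the robot, and variables do not carry over. Pictures are saved under pics/ and viewed, about 8 in all and at most 12, crops included, and the job is handed in when it is done.

Besides the shell and the picture viewer there is one more tool, called after "Emit:" as name([rows], argument=value, ...), one row to a line, values as JSON. arm_command: Moves the arm, as the interface text tells. Its arguments: {"type":"object","properties":{"series":{"type":"array","items":{"type":"object","properties":{"dp":{"type":"array","items":{"type":"number"}},"angular":{"type":"array","items":{"type":"number"}},"gripper":{"type":"number"}}}},"grip_force":{"type":"number"}},"required":["series"]}

```bash
mkdir -p pics; cat > h.py <<'E'
import numpy as np, cv2
from rig import get_state, get_image, grip_depth
from scipy.spatial.transform import Rotation as R
def cloud(d):
    h,w=d['depth'].shape; v,u=np.mgrid[0:h,0:w].astype(float)
    return unproj(d,u,v,d['depth'])
def rays(d,u,v):
    K=d['mtx']; p=np.stack([np.ravel(u),np.ravel(v)],1).astype(float)
    a=(p[:,0]-K[0,2])/K[0,0]; b=(p[:,1]-K[1,2])/K[1,1]
    x,y=a.copy(),b.copy()
    for _ in range(20):
        s=1+d['k1']*(x*x+y*y); x,y=a/s,b/s
    return x,y
def unproj(d,u,v,z):
    x,y=rays(d,u,v); z=np.ravel(z)
    P=np.stack([x*z,-y*z,-z,np.ones_like(z)],1)
    return (P@np.linalg.inv(d['view']).T)[:,:3].reshape(np.shape(u)+(3,))
def onplane(d,u,v,h):
    x,y=rays(d,u,v); T=np.linalg.inv(d['view'])
    D=np.stack([x,-y,-np.ones_like(x)],1)@T[:3,:3].T; o=T[:3,3]
    return o+D*((h-o[2])/D[:,2])[:,None]
def proj(d,P):
    P=np.atleast_2d(P); c=P@d['view'][:3,:3].T+d['view'][:3,3]
    x,y=c[:,0]/-c[:,2],-c[:,1]/-c[:,2]; s=1+d['k1']*(x*x+y*y)
    return np.stack([d['mtx'][0,0]*x*s+d['mtx'][0,2],d['mtx'][1,1]*y*s+d['mtx'][1,2]],1)
E
python3 - <<'E'
from h import *
print(get_state(),grip_depth)
for n in('scene','top'):
    d=get_image(n); cv2.imwrite(f'pics/{n}0.png',d['image']); T=np.linalg.inv(d['view']); print(n,d['mtx'].tolist(),d['k1'],T.round(3).tolist(),(d['depth']>0).mean())
E
```

```text
{'clock': 0.0, 'qpos': array([-1.39798329e+00,  2.76603230e-01,  1.50614955e+00, -1.16985453e-05,
        1.36068571e+00, -1.20989199e-01]), 'qd': array([-6.71245385e-04, -1.37560866e-03, -5.84456394e-06,  8.57457360e-04,
        4.16823120e-04, -8.48589683e-04]), 'effort': array([-1.00643727e-03, -4.16778052e+01, -2.45809704e+01, -3.03642601e-04,
        1.12004988e-02, -3.09653785e-06]), 'position': array([ 0.16642101, -0.54983448,  0.23042847]), 'ee_rot': array([ 0.56732561,  0.42187358,  0.5682777 , -0.42098075]), 'contact_force': array([ 0.12895938, -0.12028472, -1.11550099]), 'moment': array([-0.00169735, -0.05875707, -0.0329381 ]), 'width': 0.08537286933489396} 0.0187
scene [[439.3708239650249, 0.0, 255.43742769693222], [0.0, 439.3708239650249, 191.60176397876688], [0.0, 0.0, 1.0]] 0.005993470843451946 [[-0.606, 0.527, -0.595, -0.162], [-0.795, -0.397, 0.458, 0.475], [0.005, 0.751, 0.66, 0.872], [0.0, 0.0, 0.0, 1.0]] 0.9958292643229166
top [[395.395543430389, 0.0, 251.9897506666734], [0.0, 395.395543430389, 191.12861809498827], [0.0, 0.0, 1.0]] -0.07553348939371908 [[0.028, 0.98, -0.198, 0.344], [-1.0, 0.028, -0.001, -0.06], [0.005, 0.198, 0.98, 1.057], [0.0, 0.0, 0.0, 1.0]] 0.9960734049479166
```

View pics/scene0.png

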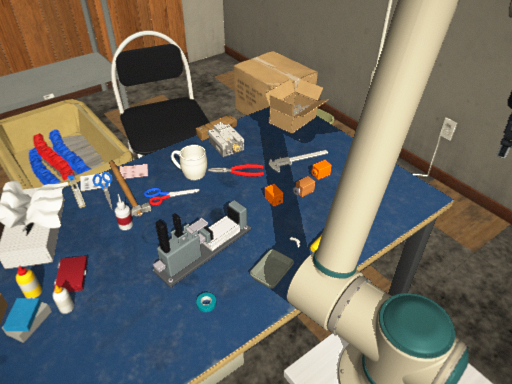

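View pics/top0.png

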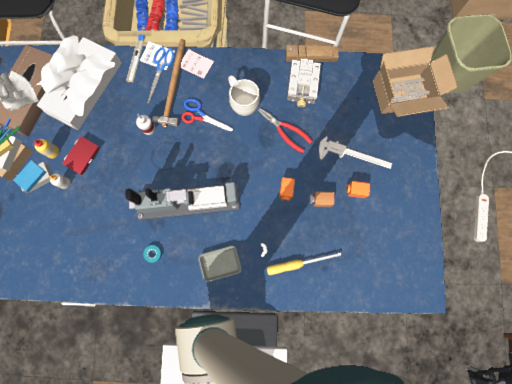

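Candidates for the block in the top view are (288,188), (323,199) and (359,189). In the scene view they are (274,195), (305,186) and (321,170). The middle one looks like plain wood and the other two look orange, so I'll check with close crops. The clamp spans top-view pixels (128–240, 180–218), with the housing and trigger on the left and the fixed jaw on the right.

```bash
python3 - <<'E'
from h import *
d=get_image('top'); s=get_image('scene')
A=cv2.resize(d['image'][165:220,270:380],None,fx=7,fy=7,interpolation=cv2.INTER_CUBIC)[:, :770]
B=cv2.resize(d['image'][175:225,120:250],None,fx=5.9,fy=5.9,interpolation=cv2.INTER_CUBIC)[:200+95,:770]
A=cv2.resize(A,(770,300))if 0 else A[:300]
W=770;B=B[:,:W] if B.shape[1]>=W else cv2.copyMakeBorder(B,0,0,0,W-B.shape[1],0)
cv2.imwrite('pics/crop1.png',np.vstack([A,B])[:600])
C=cv2.resize(s['image'][155:215,255:340],None,fx=5,fy=5,interpolation=cv2.INTER_CUBIC)
D=cv2.resize(s['image'][195:290,145:260],None,fx=5,fy=5,interpolation=cv2.INTER_CUBIC)[:, :]
cv2.imwrite('pics/cropD.png',D)
for n,q in(('top',d),('scene',s)):
    for (u,v) in ([(288,188),(323,199),(359,189)] if n=='top' else [(274,195),(305,186),(321,170)]):
        print(n,u,v,q['image'][v-2:v+3,u-2:u+3].reshape(-1,3).mean(0).round(),cloud(q)[v,u].round(3))
E
```

```text
top 288 188 [ 62. 118. 222.] [ 0.56  -0.153  0.041]
top 323 199 [118. 172. 239.] [ 0.534 -0.246  0.038]
top 359 189 [ 94. 178. 255.] [ 0.563 -0.341  0.042]
scene 274 195 [  1.  91. 205.] [ 0.544 -0.134  0.041]
scene 305 186 [ 68. 142. 226.] [ 0.521 -0.233  0.039]
scene 321 170 [  0. 139. 252.] [ 0.551 -0.326  0.035]
```

View pics/crop1.png

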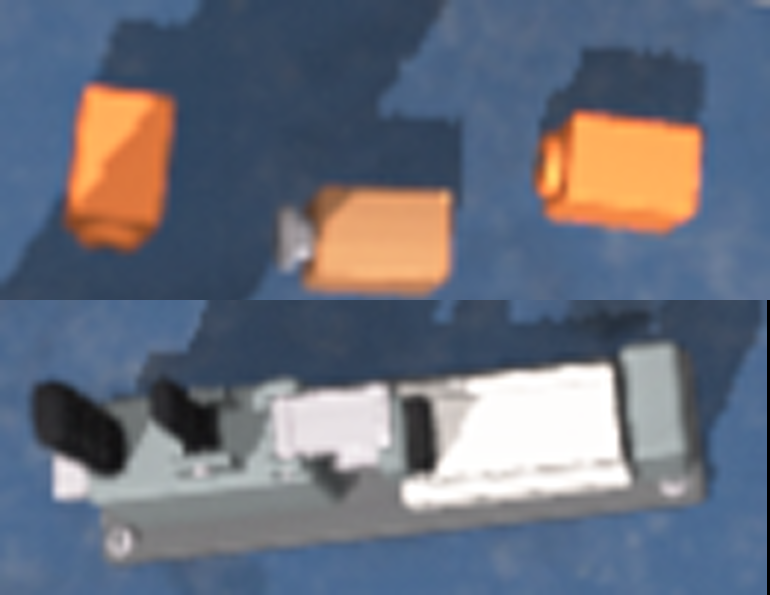

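View pics/cropD.png

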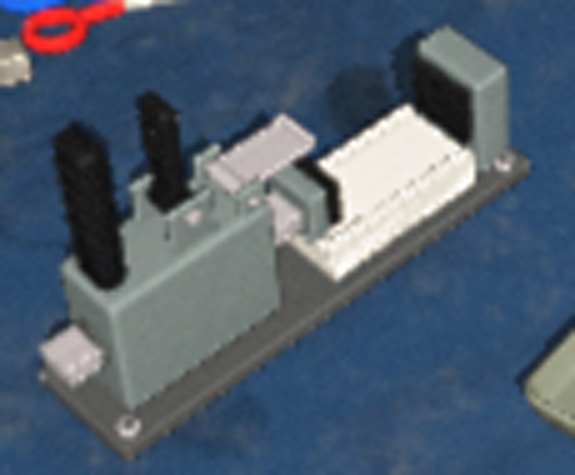

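The crops settle it: the wooden block with the grey steel plug is the middle one, top-view (323,199), and its plug faces image-left, which is world +y. The other two are all orange. On the clamp, the trigger and grip are the black posts at the left, the tab is the pale paddle, and the fixed jaw is at the right. Next I'll measure them from both views.

```bash
cat > meas.py <<'E'
from h import *
def rect(P):
    r=cv2.minAreaRect((P[:,:2]*1000).astype(np.float32)); return np.round(r[0],1),np.round(r[1],1),round(r[2],1)
def hsv(d): return cv2.cvtColor(d['image'],cv2.COLOR_BGR2HSV)
if __name__=='__main__':
  for n in('top','scene'):
    d=get_image(n);C=cloud(d);H=hsv(d);Z=C[...,2]
    print('==',n)
    box=lambda x0,x1,y0,y1,z0,z1:(C[...,0]>x0)&(C[...,0]<x1)&(C[...,1]>y0)&(C[...,1]<y1)&(Z>z0)&(Z<z1)
    m=box(.47,.6,-.3,-.18,.03,.05); P=C[m]; zt=np.median(P[:,2]);
    w=m&(H[...,1]>60); P=C[w];P=P[abs(P[:,2]-np.median(P[:,2]))<.005]; print('blocktop z',np.median(P[:,2]),rect(P),P.mean(0).round(4),len(P))
    g=box(.47,.6,-.3,-.15,.008,.05)&(H[...,1]<60); print('plug',C[g].mean(0).round(4) if g.any() else 0,g.sum())
    cl=box(.4,.65,-.05,.35,.0,.25)
    for nm,z0,z1,y0,y1 in(('fixjaw',.07,.084,-.03,.08),('tab',.095,.106,.05,.25),('housing',.086,.094,.05,.3),('tops',.165,.185,.05,.35),('base',.004,.02,-.05,.35),('floor',.026,.034,-.05,.2)):
        k=cl&(Z>z0)&(Z<z1)&(C[...,1]>y0)&(C[...,1]<y1); P=C[k]
        if len(P)>5: print(nm,len(P),rect(P),P.mean(0).round(4),np.percentile(P,[2,98],axis=0).round(3).tolist())
E
python3 meas.py
```

```text
== top
blocktop z 0.039497748100911334 (array([ 536.4, -248.8]), array([48.8, 34.3]), 88.2) [ 0.5358 -0.2483  0.0394] 238
plug [ 0.5361 -0.2177  0.0247] 48
fixjaw 199 (array([538.9,  -1.7]), array([49.5, 27.1]), 7.6) [ 0.5381 -0.0024  0.0769] [[0.515, -0.017, 0.071], [0.561, 0.012, 0.081]]
tab 267 (array([516. , 166.4]), array([ 38.8, 127.7]), 2.1) [0.5185 0.1378 0.1003] [[0.497, 0.104, 0.096], [0.535, 0.218, 0.105]]
housing 322 (array([512.4, 187.5]), array([43.7, 98.2]), 7.6) [0.5085 0.1885 0.0897] [[0.488, 0.143, 0.086], [0.536, 0.23, 0.093]]
tops 108 (array([508.7, 202.2]), array([24.4, 53.9]), 4.1) [0.5086 0.208  0.1737] [[0.496, 0.176, 0.166], [0.521, 0.228, 0.18]]
base 977 (array([524.3, 149.9]), array([399.5, 248.6]), 89.9) [0.5041 0.1215 0.0101] [[0.403, -0.023, 0.004], [0.634, 0.326, 0.018]]
floor 514 (array([525.9,  88.2]), array([ 51.9, 209. ]), 7.8) [0.5285 0.0569 0.0302] [[0.494, 0.012, 0.027], [0.554, 0.154, 0.034]]
== scene
blocktop z 0.03914990714483557 (array([ 534.7, -246.1]), array([36.1, 50.9]), 0.1) [ 0.5344 -0.2451  0.0389] 143
plug [ 0.5362 -0.2127  0.0219] 39
fixjaw 155 (array([538.8,   1. ]), array([49.5, 29.9]), 9.3) [0.5366 0.0006 0.0755] [[0.515, -0.015, 0.07], [0.562, 0.015, 0.08]]
tab 281 (array([512.4, 169.1]), array([ 40.9, 129.3]), 16.3) [0.515  0.1524 0.1   ] [[0.496, 0.107, 0.095], [0.535, 0.233, 0.105]]
housing 322 (array([510.8, 189.7]), array([45.2, 96.9]), 9.8) [0.5048 0.1953 0.0891] [[0.487, 0.147, 0.086], [0.531, 0.237, 0.094]]
tops 109 (array([508.4, 206.4]), array([22.9, 55.9]), 7.7) [0.506  0.2151 0.1725] [[0.495, 0.18, 0.166], [0.518, 0.234, 0.179]]
base 1010 (array([521.8, 136.2]), array([359.7, 243.6]), 90.0) [0.4935 0.1348 0.0114] [[0.401, -0.016, 0.004], [0.535, 0.254, 0.019]]
floor 438 (array([524.8,  95.7]), array([ 55.5, 214.5]), 8.1) [0.5249 0.064  0.0298] [[0.492, 0.003, 0.026], [0.556, 0.185, 0.034]]
```

```bash
cat > m2.py <<'E'
from meas import *
T,S=get_image('top'),get_image('scene')
def long_edges(P):  # direction via minAreaRect long side
    b=cv2.boxPoints(cv2.minAreaRect((P[:,:2]*1000).astype(np.float32)))
    e=max((b[1]-b[0],b[2]-b[1]),key=np.linalg.norm); return np.degrees(np.arctan2(-e[0],e[1])) if e[1]>0 else np.degrees(np.arctan2(e[0],-e[1]))
yaw=np.radians(8.0); 
for n,d in(('top',T),('scene',S)):
    C=cloud(d);Z=C[...,2]; 
    o=np.array([.5298,.0589]); ex=np.array([np.cos(yaw),np.sin(yaw)]); ey=np.array([-np.sin(yaw),np.cos(yaw)])
    X=(C[...,:2]-o)@ex; Y=(C[...,:2]-o)@ey; k0=(abs(X)<.05)&(Y>-.1)&(Y<.22)
    print('==',n)
    for nm,y0,y1,z0,z1 in(('fixjaw',-.09,-.03,.074,.082),('housing',.07,.2,.086,.094),('floor',-.04,.03,.027,.032),('rails',-.04,.05,.033,.039),('tab',.03,.09,.096,.105),('trig',.09,.135,.14,.18),('trigtop',.09,.135,.165,.18),('grip',.135,.2,.12,.19),('griptop',.135,.2,.174,.184),('base',-.1,.22,.004,.016)):
        k=k0&(Y>y0)&(Y<y1)&(Z>z0)&(Z<z1); 
        if k.sum()<6: print(nm,k.sum()); continue
        q=lambda a:np.round(np.percentile(a[k],[1,50,99])*1000,1)
        print(nm,k.sum(),'x',q(X),'y',q(Y),'z',q(Z),'yaw',round(long_edges(C[k]),1))
print(R.from_quat(np.roll(get_state()['ee_rot'],-1)).as_matrix().round(3))
E
python3 m2.py
```

```text
== top
fixjaw 170 x [-23.6  -0.5  24.3] y [-74.7 -62.9 -50.5] z [74.1 77.5 81. ] yaw -82.4
housing 310 x [-20.6  -4.2  21.2] y [ 81.1 136.6 176. ] z [86.3 89.5 93.5] yaw 7.7
floor 326 x [-25.6   1.7  20.8] y [-38.7  -5.9  29.3] z [27.2 29.5 31.9] yaw 8.4
rails 162 x [-25.7  -7.3  26.2] y [-38.3   4.2  48.8] z [33.  35.3 38.6] yaw 7.8
tab 205 x [-17.    0.   16.5] y [44.9 69.3 89.7] z [ 96.6 100.2 104.6] yaw 7.5
trig 61 x [-8.9 -1.2  8.2] y [118.  121.1 129. ] z [141.8 167.6 174.3] yaw -73.4
trigtop 36 x [-8.1  0.9  8.4] y [118.2 122.7 129. ] z [165.7 170.8 174.3] yaw -74.6
grip 146 x [-12.   -2.1  12.2] y [158.  161.8 172.5] z [121.2 166.6 180.3] yaw -81.2
griptop 52 x [-10.1   0.1  12. ] y [159.7 165.5 171.3] z [174.2 177.  180.6] yaw -85.9
base 721 x [-45.  -26.9  40.6] y [-79.3  61.5 196.1] z [ 4.2 11.4 15.7] yaw 8.2
== scene
fixjaw 110 x [-25.1  -0.5  23.9] y [-73.6 -61.1 -50.5] z [74.3 77.1 79.8] yaw -85.5
housing 303 x [-20.6  -8.7  19.8] y [ 88.5 139.4 179. ] z [86.2 89.3 93.8] yaw 5.9
floor 248 x [-26.2   0.3  22.6] y [-39.1  -6.2  28. ] z [27.2 29.5 31.9] yaw 5.8
rails 118 x [-26.5 -19.7  26.9] y [-39.   -3.4  47.1] z [33.  34.9 37.8] yaw 7.6
tab 151 x [-16.1  -0.2  17.3] y [48.6 69.5 89.5] z [ 96.3  99.6 104.5] yaw 8.0
trig 87 x [-9.7 -3.9 10.5] y [120.4 128.3 131.4] z [140.2 159.7 173.3] yaw -81.0
trigtop 30 x [-8.1 -0.7 10.7] y [120.9 126.5 130.3] z [165.2 169.5 173.7] yaw -80.1
grip 225 x [-13.   -6.9  12.1] y [160.1 172.8 177.3] z [120.7 154.1 178.8] yaw -75.0
griptop 44 x [-11.    1.1  12. ] y [162.2 169.4 175.7] z [174.4 176.4 179.7] yaw -86.9
base 856 x [-36.3 -26.   27.5] y [-73.3  85.5 194.9] z [ 4.3 11.1 15.7] yaw 3.9
[[-0.     0.957  0.29 ]
 [ 0.     0.29  -0.957]
 [-1.     0.    -0.   ]]
```

```bash
cat > plan.py <<'E'
from h import *
import sys
YAW=np.radians(7.8); O=np.array([.5298,.0592])
def cl(x,y): return O+np.array([[np.cos(YAW),-np.sin(YAW)],[np.sin(YAW),np.cos(YAW)]])@[x,y]
def cur():
    s=get_state(); M=R.from_quat(np.roll(s['ee_rot'],-1)).as_matrix(); return s,M
def plan(goal,yawdeg,n):
    "goal TCP xyz, yaw of tool z (deg), tool pointing down, n rows"
    s,M=cur(); a=np.radians(yawdeg)
    G=np.stack([[0,0,-1],[-np.sin(a),np.cos(a),0],[np.cos(a),np.sin(a),0]],1)
    rv=R.from_matrix(M.T@G).as_rotvec(); d=(np.array(goal)-s['position'])/n
    print('t',s['clock'],'pos',s['position'].round(4),'F',s['contact_force'].round(2),'w',round(s['width'],4),'rot deg',np.degrees(rv).round(2),'ang/row',(rv/n/(np.pi/2)).round(3))
    for i in range(n):
        Mi=M@R.from_rotvec(rv*i/n).as_matrix(); print(i,(Mi.T@d/.12).round(3).tolist())
E
python3 -c "
from plan import *
plan([.5355,-.2475,.12],-1,8)"
```

```text
t 0.4 pos [ 0.1665 -0.5503  0.2312] F [-0.38  0.08 -0.6 ] w 0.0856 rot deg [-7.217e+01 -1.000e-02 -1.000e-02] ang/row [-0.1 -0.  -0. ]
0 [0.116, 0.459, -0.191]
1 [0.116, 0.483, -0.116]
2 [0.116, 0.496, -0.039]
3 [0.116, 0.496, 0.039]
4 [0.116, 0.483, 0.116]
5 [0.116, 0.459, 0.191]
6 [0.116, 0.424, 0.26]
7 [0.116, 0.377, 0.324]
```

Emit:
arm_command([
  {"dp":[0.11,0.46,-0.19],"angular":[-0.1,0,0],"gripper":85},
  {"dp":[0.11,0.48,-0.12],"angular":[-0.1,0,0],"gripper":85},
  {"dp":[0.11,0.5,-0.04],"angular":[-0.1,0,0],"gripper":85},
  {"dp":[0.11,0.5,0.04],"angular":[-0.1,0,0],"gripper":85},
  {"dp":[0.11,0.48,0.12],"angular":[-0.1,0,0],"gripper":85},
  {"dp":[0.11,0.46,0.19],"angular":[-0.1,0,0],"gripper":85},
  {"dp":[0.11,0.42,0.26],"angular":[-0.1,0,0],"gripper":85},
  {"dp":[0.11,0.38,0.32],"angular":[-0.1,0,0],"gripper":85},
], grip_force=40)

```text
clock: 1.4
position: [0.5395, -0.2416, 0.1239]
ee_rot: [0.709, -0.008, 0.705, 0.001]
contact_force: [0.8, -0.6, -0.1]
width: 0.0846
```

```bash
python3 -c "
from plan import *
plan([.5355,-.2475,.05],-1,4)"
```

```text
t 1.4 pos [ 0.5395 -0.2416  0.1239] F [ 0.82 -0.6  -0.13] w 0.0846 rot deg [1.66 0.27 0.55] ang/row [0.005 0.001 0.002]
0 [0.154, -0.011, -0.009]
1 [0.154, -0.011, -0.009]
2 [0.154, -0.012, -0.009]
3 [0.154, -0.012, -0.008]
```

Emit:
arm_command([
  {"dp":[0.08,-0.04,-0.03],"angular":[0.016,0.003,0.006],"gripper":85},
  {"dp":[0.17,0,0],"angular":[0,0,0],"gripper":85},
  {"dp":[0.17,0,0],"angular":[0,0,0],"gripper":85},
  {"dp":[0.17,0,0],"angular":[0,0,0],"gripper":85},
  {"dp":[0,0,0],"angular":[0,0,0],"gripper":85},
  {"dp":[0,0,0],"angular":[0,0,0],"gripper":85},
  {"dp":[0,0,0],"angular":[0,0,0],"gripper":85},
  {"dp":[0,0,0],"angular":[0,0,0],"gripper":85},
])

```text
clock: 2.4
position: [0.5376, -0.2472, 0.0525]
ee_rot: [0.708, 0.004, 0.707, -0.006]
contact_force: [0.5, 0.4, -0.2]
width: 0.0848
```

```bash
python3 -c "
from plan import *
plan([.5355,-.2475,.014],-1,3)
d=get_image('top');cv2.imwrite('pics/t2.png',cv2.resize(d['image'][140:240,250:400],None,fx=4,fy=4))"
```

```text
t 2.4 pos [ 0.5376 -0.2472  0.0525] F [ 0.48  0.39 -0.18] w 0.0848 rot deg [0.18 0.08 0.11] ang/row [0.001 0.    0.   ]
0 [0.107, -0.001, -0.006]
1 [0.107, -0.001, -0.006]
2 [0.107, -0.001, -0.006]
```

View pics/t2.png

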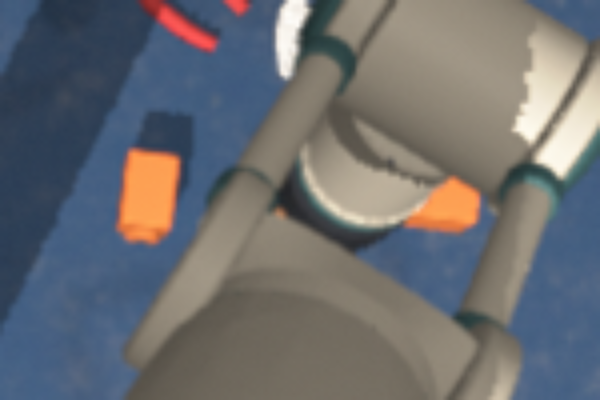

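The arm hides the block in this view. The pose matches the measurement to about 2 mm, so I'll descend and grip.

Emit:
arm_command([
  {"dp":[0.11,0,-0.018],"angular":[0,0,0],"gripper":85},
  {"dp":[0.11,0,0],"angular":[0,0,0],"gripper":85},
  {"dp":[0.1,0,0],"angular":[0,0,0],"gripper":60},
  {"dp":[0,0,0],"angular":[0,0,0],"gripper":20},
  {"dp":[0,0,0],"angular":[0,0,0],"gripper":20},
  {"dp":[0,0,0],"angular":[0,0,0],"gripper":20},
  {"dp":[0,0,0],"angular":[0,0,0],"gripper":20},
  {"dp":[0,0,0],"angular":[0,0,0],"gripper":20},
], grip_force=40)

```text
clock: 3.45
position: [0.5356, -0.2469, 0.0111]
ee_rot: [0.708, 0.004, 0.707, -0.006]
contact_force: [0.0, 0.2, -2.5]
width: 0.0332
```

```bash
python3 -c "
from plan import *
p=get_state()['position']
plan([p[0],p[1],.12],-1,3)
import plan as q
print(cl(0,-.014))"
```

```text
t 3.45 pos [ 0.5356 -0.2469  0.0111] F [ 0.01  0.2  -2.49] w 0.0332 rot deg [0.21 0.09 0.11] ang/row [0.001 0.    0.   ]
0 [-0.302, -0.001, 0.0]
1 [-0.302, -0.0, 0.0]
2 [-0.302, -0.0, 0.0]
[0.53170002 0.04532953]
```

Emit:
arm_command([
  {"dp":[-0.4,0,0],"angular":[0,0,0],"gripper":20},
  {"dp":[-0.4,0,0],"angular":[0,0,0],"gripper":20},
  {"dp":[-0.1,0.4,0],"angular":[-0.016,0,0],"gripper":20},
  {"dp":[0,0.42,0],"angular":[-0.016,0,0],"gripper":20},
  {"dp":[0,0.42,-0.01],"angular":[-0.016,0,0],"gripper":20},
  {"dp":[0,0.42,-0.02],"angular":[-0.016,0,0],"gripper":20},
  {"dp":[0,0.42,-0.03],"angular":[-0.016,0,0],"gripper":20},
  {"dp":[0,0.32,-0.03],"angular":[-0.016,0,0],"gripper":20},
])

```text
clock: 4.45
position: [0.5105, 0.0451, 0.1212]
ee_rot: [0.706, -0.048, 0.705, 0.047]
contact_force: [0.7, -0.8, -2.5]
width: 0.0336
```

```bash
python3 -c "
from plan import *
x=cl(0,-.014)
plan([x[0],x[1],.10],7.8,3)"
```

```text
t 4.45 pos [0.5105 0.0451 0.1212] F [ 0.68 -0.85 -2.5 ] w 0.0336 rot deg [-0.07  0.13  0.07] ang/row [-0.  0.  0.]
0 [0.059, -0.007, 0.058]
1 [0.059, -0.007, 0.058]
2 [0.059, -0.007, 0.058]
```

Emit:
arm_command([
  {"dp":[0,-0.01,0.06],"angular":[0,0,0],"gripper":20},
  {"dp":[0.05,-0.01,0.06],"angular":[0,0,0],"gripper":20},
  {"dp":[0.1,0,0.06],"angular":[0,0.001,0],"gripper":20},
  {"dp":[0,0,0],"angular":[0,0,0],"gripper":20},
  {"dp":[0,0,0],"angular":[0,0,0],"gripper":20},
  {"dp":[0,0,0],"angular":[0,0,0],"gripper":20},
  {"dp":[0,0,0],"angular":[0,0,0],"gripper":20},
  {"dp":[0,0,0],"angular":[0,0,0],"gripper":20},
])

```text
clock: 5.45
position: [0.532, 0.045, 0.101]
ee_rot: [0.705, -0.048, 0.706, 0.047]
contact_force: [-0.1, 0.9, -3.6]
width: 0.0334
```

```bash
python3 -c "
from plan import *
x=cl(0,-.014)
plan([x[0],x[1],.060],7.8,3)
d=get_image('scene')
cv2.imwrite('pics/s3.png',cv2.resize(d['image'][150:290,140:290],None,fx=4,fy=4,interpolation=cv2.INTER_CUBIC))"
```

```text
t 5.45 pos [0.532 0.045 0.101] F [-0.1   0.93 -3.61] w 0.0334 rot deg [-0.07 -0.14  0.07] ang/row [-0.    -0.001  0.   ]
0 [0.114, 0.001, -0.0]
1 [0.114, 0.001, -0.001]
2 [0.114, 0.001, -0.001]
```

View pics/s3.png

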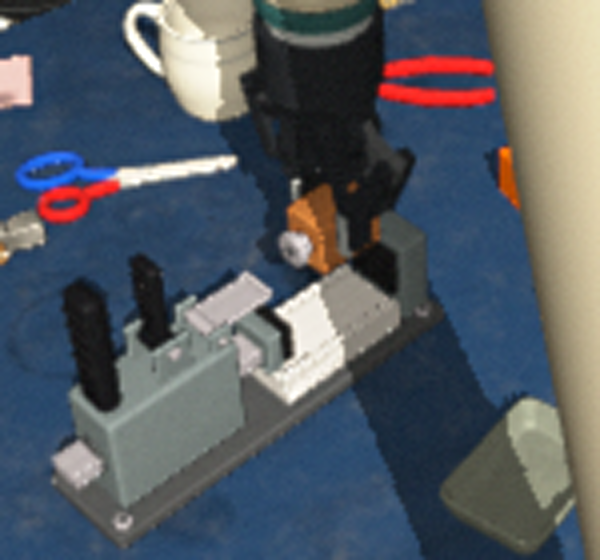

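The block is held over the bed with the plug facing the moving jaw, at crop pixel (295,245). Before lowering I'll check its lateral position against the bed within this same view.

```bash
python3 -c "
from plan import *
d=get_image('scene');C=cloud(d);H=cv2.cvtColor(d['image'],cv2.COLOR_BGR2HSV)
D=C[...,:2]-O;X=D@[np.cos(YAW),np.sin(YAW)];Y=D@[-np.sin(YAW),np.cos(YAW)];Z=C[...,2]
k=(abs(X)<.03)&(Y>.01)&(Y<.04)&(Z>.09)&(Z<.13)
print('plug',k.sum(),[np.percentile(a[k],[2,50,98]).round(4) for a in(X,Y,Z)])
w=(abs(X)<.03)&(Y>-.06)&(Y<.02)&(Z>.085)&(Z<.135)&(H[...,1]>130)
print('wood',w.sum(),[np.percentile(a[w],[2,50,98]).round(4) for a in(X,Y,Z)])
e=w&(Y>.004)
print('woodend',e.sum(),[np.percentile(a[e],[2,50,98]).round(4) for a in(X,Y,Z)])
"
```

```text
plug 62 [array([-0.0125, -0.0028,  0.0096]), array([0.0102, 0.0197, 0.023 ]), array([0.0986, 0.1145, 0.1273])]
wood 195 [array([-0.0178, -0.0059,  0.0167]), array([-0.0368,  0.0029,  0.0104]), array([0.0926, 0.1266, 0.1313])]
woodend 87 [array([-0.0174, -0.0075,  0.0159]), array([0.0046, 0.0084, 0.0107]), array([0.0924, 0.12  , 0.1303])]
```

Emit:
arm_command([
  {"dp":[0.14,0,0],"angular":[0,0,0],"gripper":20},
  {"dp":[0.14,0,0],"angular":[0,0,0],"gripper":20},
  {"dp":[0.12,0,0],"angular":[0,0,0],"gripper":20},
  {"dp":[0.06,0,0],"angular":[0,0,0],"gripper":20},
  {"dp":[0.02,0,0],"angular":[0,0,0],"gripper":20},
  {"dp":[0,0,0],"angular":[0,0,0],"gripper":20},
  {"dp":[0,0,0],"angular":[0,0,0],"gripper":20},
  {"dp":[0,0,0],"angular":[0,0,0],"gripper":20},
])

```text
clock: 6.55
position: [0.5341, 0.0452, 0.0438]
ee_rot: [0.707, -0.049, 0.704, 0.047]
contact_force: [-0.8, 0.0, -3.0]
width: 0.0337
```

```bash
python3 -c "
from plan import *
x=cl(0,-.014)
plan([x[0],x[1],.041],7.8,1)"
```

```text
t 6.55 pos [0.5341 0.0452 0.0438] F [-0.79  0.03 -3.04] w 0.0337 rot deg [-0.03  0.17  0.12] ang/row [-0.     0.002  0.001]
0 [0.023, 0.004, -0.02]
```

Emit:
arm_command([
  {"dp":[0,0,-0.02],"angular":[0,0.002,0.001],"gripper":20},
  {"dp":[0.015,0,0],"angular":[0,0,0],"gripper":20},
  {"dp":[0.01,0,0],"angular":[0,0,0],"gripper":20},
  {"dp":[0,0,0],"angular":[0,0,0],"gripper":20},
  {"dp":[0,0,0],"angular":[0,0,0],"gripper":45},
  {"dp":[0,0,0],"angular":[0,0,0],"gripper":55},
  {"dp":[0,0,0],"angular":[0,0,0],"gripper":55},
  {"dp":[0,0,0],"angular":[0,0,0],"gripper":55},
])

```text
clock: 7.55
position: [0.5331, 0.0449, 0.0421]
ee_rot: [0.707, -0.048, 0.704, 0.048]
contact_force: [0.6, -0.4, 0.1]
width: 0.0551
```

```bash
python3 -c "
from plan import *
x=cl(0,.09)
plan([x[0],x[1],.25],7.8,4)"
```

```text
t 7.55 pos [0.5331 0.0449 0.0421] F [ 0.59 -0.35  0.08] w 0.0551 rot deg [-0.03  0.2   0.06] ang/row [-0.     0.001  0.   ]
0 [-0.433, 0.218, -0.001]
1 [-0.433, 0.218, -0.002]
2 [-0.433, 0.218, -0.002]
3 [-0.433, 0.218, -0.002]
```

Emit:
arm_command([
  {"dp":[-0.3,0,0],"angular":[0,0,0],"gripper":55},
  {"dp":[-0.45,0,0],"angular":[0,0,0],"gripper":55},
  {"dp":[-0.15,0.25,0],"angular":[0,0,0],"gripper":0},
  {"dp":[0,0.35,0],"angular":[0,0,0],"gripper":0},
  {"dp":[0,0.25,0],"angular":[0,0,0],"gripper":0},
  {"dp":[0,0,0],"angular":[0,0,0],"gripper":0},
  {"dp":[0,0,0],"angular":[0,0,0],"gripper":0},
  {"dp":[0,0,0],"angular":[0,0,0],"gripper":0},
])

```text
clock: 8.55
position: [0.5196, 0.1469, 0.1541]
ee_rot: [0.707, -0.048, 0.704, 0.047]
contact_force: [0.4, -0.5, -0.1]
width: -0.0003
```

```bash
python3 -c "
from plan import *
x=cl(0,.100)
plan([x[0],x[1],.146],7.8,1)
for n,s in(('scene',slice(0,0)),('top',0)):
  d=get_image(n);C=cloud(d);H=cv2.cvtColor(d['image'],cv2.COLOR_BGR2HSV)
  D=C[...,:2]-O;X=D@[np.cos(YAW),np.sin(YAW)];Y=D@[-np.sin(YAW),np.cos(YAW)];Z=C[...,2]
  w=(abs(X)<.03)&(Y>-.06)&(Y<.02)&(Z>.062)&(Z<.075)&(H[...,1]>60)
  if w.sum()>20:
    print(n,'wood',w.sum(),[np.percentile(a[w],[2,50,98]).round(4) for a in(X,Y,Z)],cv2.minAreaRect((C[w][:,:2]*1000).astype(np.float32)))
  if n=='scene': cv2.imwrite('pics/s4.png',cv2.resize(d['image'][150:290,140:290],None,fx=4,fy=4,interpolation=cv2.INTER_CUBIC))
"
```

```text
t 8.55 pos [0.5196 0.1469 0.1541] F [ 0.38 -0.5  -0.09] w -0.0003 rot deg [-0.16  0.3   0.09] ang/row [-0.002  0.003  0.001]
0 [0.067, 0.098, -0.016]
scene wood 217 [array([-0.0181, -0.0027,  0.0166]), array([-0.0459, -0.0143,  0.0095]), array([0.0623, 0.0689, 0.0726])] ((533.0230102539062, 36.66885757446289), (42.26363754272461, 69.3731918334961), 16.777503967285156)
top wood 261 [array([-0.0173, -0.0016,  0.0153]), array([-0.0417, -0.0183,  0.0053]), array([0.0657, 0.0696, 0.0736])] ((531.5359497070312, 41.091373443603516), (34.23165512084961, 49.36469268798828), 7.340709686279297)
```

View pics/s4.png

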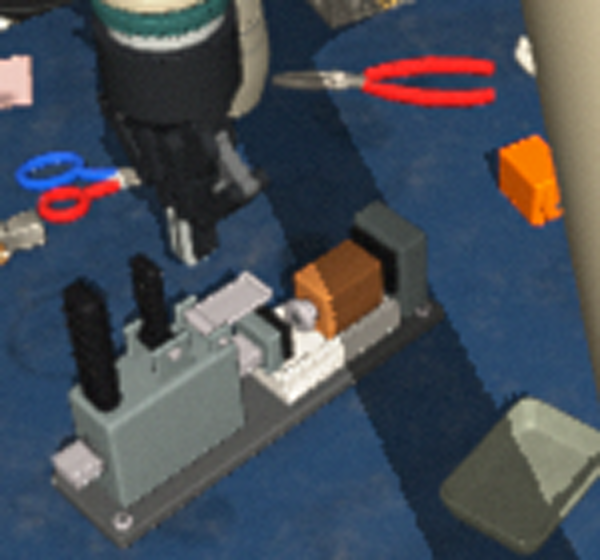

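The block lies flat between the rails: top at 69.5 mm, x about −1 mm, yaw 7.3°, plug towards the jaw at crop (300,312). Now I'll approach the trigger front with the fingers closed.

Emit:
arm_command([
  {"dp":[0.067,0,-0.016],"angular":[-0.002,0.003,0.001],"gripper":0},
  {"dp":[0,0.08,0],"angular":[0,0,0],"gripper":0},
  {"dp":[0,0.05,0],"angular":[0,0,0],"gripper":0},
  {"dp":[0,0,0],"angular":[0,0,0],"gripper":0},
  {"dp":[0,0,0],"angular":[0,0,0],"gripper":0},
  {"dp":[0,0,0],"angular":[0,0,0],"gripper":0},
  {"dp":[0,0,0],"angular":[0,0,0],"gripper":0},
  {"dp":[0,0,0],"angular":[0,0,0],"gripper":0},
])

```text
clock: 9.65
position: [0.5156, 0.1622, 0.1452]
ee_rot: [0.705, -0.048, 0.706, 0.048]
contact_force: [-0.4, 0.2, -0.5]
width: 0.0001
```

```bash
cat > st.py <<'E'
from plan import *
s,M=cur(); D=s['position'][:2]-O; ey=np.array([-np.sin(YAW),np.cos(YAW)]); ex=np.array([np.cos(YAW),np.sin(YAW)])
print('t',round(s['clock'],2),'clamp xy mm',(D@ex*1e3).round(2),(D@ey*1e3).round(2),'z',(s['position'][2]*1e3).round(2),'Fx,Fy,Fz',(s['contact_force'][:2]@ex).round(2),(s['contact_force'][:2]@ey).round(2),s['contact_force'][2].round(2),'vel',np.abs(s['qd']).max().round(4))
E
python3 st.py
```

```text
t 9.65 clamp xy mm -0.08 103.95 z 145.23 Fx,Fy,Fz -0.34 0.3 -0.5 vel 0.0016
```

Emit:
arm_command([
  {"dp":[0,0.04,0],"angular":[0,0,0],"gripper":0},
  {"dp":[0,0.03,0],"angular":[0,0,0],"gripper":0},
  {"dp":[0,0.02,0],"angular":[0,0,0],"gripper":0},
  {"dp":[0,0,0],"angular":[0,0,0],"gripper":0},
  {"dp":[0,0,0],"angular":[0,0,0],"gripper":0},
  {"dp":[0,0,0],"angular":[0,0,0],"gripper":0},
  {"dp":[0,0,0],"angular":[0,0,0],"gripper":0},
  {"dp":[0,0,0],"angular":[0,0,0],"gripper":0},
])

```text
clock: 10.65
position: [0.5149, 0.1676, 0.1456]
ee_rot: [0.706, -0.053, 0.705, 0.044]
contact_force: [1.5, -2.5, -0.2]
width: 0.0001
```

```bash
python3 st.py; python3 st.py
```

```text
t 10.65 clamp xy mm -0.02 109.43 z 145.59 Fx,Fy,Fz 1.19 -2.65 -0.24 vel 0.002
t 10.65 clamp xy mm -0.02 109.43 z 145.59 Fx,Fy,Fz 1.19 -2.65 -0.24 vel 0.002
```

Emit:
arm_command([
  {"dp":[0,0.04,0],"angular":[0,0,0],"gripper":0},
  {"dp":[0,0.04,0],"angular":[0,0,0],"gripper":0},
  {"dp":[0,0.04,0],"angular":[0,0,0],"gripper":0},
  {"dp":[0,0.04,0],"angular":[0,0,0],"gripper":0},
  {"dp":[0,0.04,0],"angular":[0,0,0],"gripper":0},
  {"dp":[0,0.04,0],"angular":[0,0,0],"gripper":0},
  {"dp":[0,0.04,0],"angular":[0,0,0],"gripper":0},
  {"dp":[0,0.04,0],"angular":[0,0,0],"gripper":0},
])

```text
clock: 11.65
position: [0.5134, 0.1799, 0.1454]
ee_rot: [0.706, -0.077, 0.704, 0.028]
contact_force: [1.9, -14.6, 2.5]
width: -0.0
```

```bash
python3 st.py; python3 -c "
from plan import *
x=cl(0,.1); plan([x[0],x[1],.146],7.8,1)"
```

```text
t 11.65 clamp xy mm 0.1 121.85 z 145.43 Fx,Fy,Fz -0.14 -14.69 2.5 vel 0.087
t 11.65 pos [0.5134 0.1799 0.1454] F [  1.86 -14.57   2.5 ] w -0.0 rot deg [ 0.72 -0.13  3.98] ang/row [ 0.008 -0.001  0.044]
0 [0.008, -0.182, -0.003]
```

Emit:
arm_command([
  {"dp":[0.003,-0.08,0],"angular":[0.008,0,0.022],"gripper":0},
  {"dp":[0,-0.08,0],"angular":[0,0,0.022],"gripper":0},
  {"dp":[0,0.05,0],"angular":[0,0,0.003],"gripper":0},
  {"dp":[0,0.06,0],"angular":[0,0,0.008],"gripper":0},
  {"dp":[0,0.06,0],"angular":[0,0,0.01],"gripper":0},
  {"dp":[0,0.06,0],"angular":[0,0,0.01],"gripper":0},
  {"dp":[0,0.05,0],"angular":[0,0,0.01],"gripper":0},
  {"dp":[0,0.05,0],"angular":[0,0,0.01],"gripper":0},
])

```text
clock: 12.65
position: [0.5134, 0.181, 0.1458]
ee_rot: [0.703, -0.042, 0.707, 0.064]
contact_force: [3.1, -20.7, 1.1]
width: -0.0001
```

```bash
cat >> st.py <<'E'
x=cl(0,.104); plan([x[0],x[1],.146],7.8,1)
E
python3 st.py
```

```text
t 12.65 clamp xy mm 0.25 122.88 z 145.8 Fx,Fy,Fz 0.26 -20.95 1.09 vel 0.0453
t 12.65 pos [0.5134 0.181  0.1458] F [  3.1  -20.72   1.09] w -0.0001 rot deg [ 0.81 -0.2  -1.82] ang/row [ 0.009 -0.002 -0.02 ]
0 [-0.007, -0.157, -0.004]
```

Emit:
arm_command([
  {"dp":[0,-0.08,0],"angular":[0.009,0,-0.01],"gripper":0},
  {"dp":[0,-0.08,0],"angular":[0,0,-0.01],"gripper":0},
  {"dp":[0,0.05,0],"angular":[0,0,0.003],"gripper":0},
  {"dp":[0,0.06,0],"angular":[0,0,0.006],"gripper":0},
  {"dp":[0,0.06,0],"angular":[0,0,0.007],"gripper":0},
  {"dp":[0,0.06,0],"angular":[0,0,0.007],"gripper":0},
  {"dp":[0,0.05,0],"angular":[0,0,0.007],"gripper":0},
  {"dp":[0,0.04,0],"angular":[0,0,0.007],"gripper":0},
])

```text
clock: 13.65
position: [0.514, 0.1804, 0.145]
ee_rot: [0.703, -0.051, 0.707, 0.056]
contact_force: [1.3, -16.2, 3.4]
width: 0.0001
```

```bash
python3 st.py; cat > lk.py <<'E'
from plan import *
for n in('scene','top'):
  d=get_image(n);C=cloud(d);H=cv2.cvtColor(d['image'],cv2.COLOR_BGR2HSV)
  D=C[...,:2]-O;X=D@[np.cos(YAW),np.sin(YAW)];Y=D@[-np.sin(YAW),np.cos(YAW)];Z=C[...,2]
  w=(abs(X)<.03)&(Y>-.06)&(Y<.03)&(Z>.040)&(Z<.075)&(H[...,1]>130)
  p=(abs(X)<.013)&(Y>0)&(Y<.04)&(Z>.054)&(Z<.066)&(H[...,1]<90)
  j=(abs(X)<.02)&(Y>-.03)&(Y<.08)&(Z>.066)&(Z<.09)&(H[...,1]<90)
  for nm,m in(('wood',w),('plug',p),('jaw',j)):
    if m.sum()>5: print(n,nm,m.sum(),[np.percentile(a[m],[3,97]).round(4).tolist() for a in(X,Y,Z)])
E
python3 lk.py; python3 -c "
from h import *
d=get_image('scene');cv2.imwrite('pics/s5.png',cv2.resize(d['image'][195:275,160:250],None,fx=6,fy=6,interpolation=cv2.INTER_CUBIC))"
```

```text
t 13.65 clamp xy mm 0.75 122.25 z 144.98 Fx,Fy,Fz -0.95 -16.18 3.39 vel 0.0267
t 13.65 pos [0.514  0.1804 0.145 ] F [  1.26 -16.16   3.39] w 0.0001 rot deg [ 0.93 -0.24 -0.41] ang/row [ 0.01  -0.003 -0.005]
0 [-0.01, -0.152, -0.009]
scene wood 317 [[-0.0179, 0.0146], [-0.0434, 0.005], [0.0427, 0.0717]]
scene plug 59 [[-0.0114, 0.0126], [0.0079, 0.0391], [0.0545, 0.0659]]
scene jaw 42 [[-0.0162, 0.0115], [0.0206, 0.0371], [0.0662, 0.0706]]
top wood 229 [[-0.0172, 0.0125], [-0.0446, -0.001], [0.0656, 0.0725]]
top plug 65 [[-0.012, 0.0099], [0.0046, 0.039], [0.0544, 0.0657]]
top jaw 89 [[-0.0167, 0.0164], [0.013, 0.0503], [0.0662, 0.0714]]
```

View pics/s5.png

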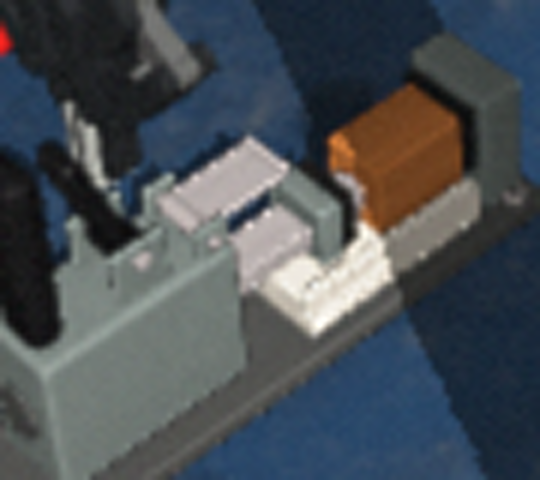

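Jaw pad is just at the collar (crop ≈(350,205)) and the block is against the fixed jaw. The next strokes press the plug in, so I'll limit the push to below about 20 N.

Emit:
arm_command([
  {"dp":[-0.005,-0.08,-0.005],"angular":[0.009,-0.002,-0.003],"gripper":0},
  {"dp":[0,-0.08,0],"angular":[0,0,0],"gripper":0},
  {"dp":[0,0.05,0],"angular":[0,0,0.003],"gripper":0},
  {"dp":[0,0.05,0],"angular":[0,0,0.006],"gripper":0},
  {"dp":[0,0.05,0],"angular":[0,0,0.006],"gripper":0},
  {"dp":[0,0.05,0],"angular":[0,0,0.006],"gripper":0},
  {"dp":[0,0.05,0],"angular":[0,0,0.006],"gripper":0},
  {"dp":[0,0.05,0],"angular":[0,0,0.006],"gripper":0},
])

```text
clock: 14.8
position: [0.5141, 0.1776, 0.1456]
ee_rot: [0.704, -0.051, 0.706, 0.057]
contact_force: [2.2, -14.8, 1.3]
width: 0.0
```

```bash
python3 st.py; python3 lk.py
```

```text
t 14.8 clamp xy mm 0.56 119.45 z 145.6 Fx,Fy,Fz 0.15 -14.95 1.29 vel 0.0262
t 14.8 pos [0.5141 0.1776 0.1456] F [  2.18 -14.79   1.29] w 0.0 rot deg [ 0.91 -0.1  -0.52] ang/row [ 0.01  -0.001 -0.006]
0 [-0.005, -0.129, -0.007]
scene wood 307 [[-0.0178, 0.0139], [-0.0436, 0.0054], [0.0422, 0.0721]]
scene plug 58 [[-0.0122, 0.0122], [0.0057, 0.0385], [0.0546, 0.0658]]
scene jaw 47 [[-0.0157, 0.0139], [0.0178, 0.0327], [0.066, 0.071]]
top wood 229 [[-0.0169, 0.0131], [-0.0443, -0.0007], [0.0653, 0.0728]]
top plug 61 [[-0.0096, 0.0123], [0.0044, 0.0391], [0.0543, 0.0659]]
top jaw 90 [[-0.0159, 0.0159], [0.001, 0.0296], [0.0662, 0.0724]]
```

Emit:
arm_command([
  {"dp":[0,0.05,0],"angular":[0,0,0.003],"gripper":0},
  {"dp":[0,0.05,0],"angular":[0,0,0.005],"gripper":0},
  {"dp":[0,0.05,0],"angular":[0,0,0.006],"gripper":0},
  {"dp":[0,0.045,0],"angular":[0,0,0.006],"gripper":0},
  {"dp":[0,0.045,0],"angular":[0,0,0.006],"gripper":0},
  {"dp":[0,0.045,0],"angular":[0,0,0.006],"gripper":0},
  {"dp":[0,0.045,0],"angular":[0,0,0.006],"gripper":0},
  {"dp":[0,0.045,0],"angular":[0,0,0.006],"gripper":0},
])

```text
clock: 15.9
position: [0.514, 0.1805, 0.1454]
ee_rot: [0.703, -0.067, 0.706, 0.057]
contact_force: [1.8, -17.3, 2.0]
width: -0.0
```

```bash
python3 st.py; python3 lk.py
```

```text
t 15.9 clamp xy mm 0.81 122.28 z 145.37 Fx,Fy,Fz -0.52 -17.39 1.96 vel 0.0196
t 15.9 pos [0.514  0.1805 0.1454] F [  1.84 -17.3    1.96] w -0.0 rot deg [ 2.26 -0.29  0.82] ang/row [ 0.025 -0.003  0.009]
0 [-0.003, -0.152, -0.013]
scene wood 310 [[-0.0176, 0.0143], [-0.0429, 0.0052], [0.0424, 0.0719]]
scene plug 55 [[-0.0124, 0.0116], [0.0057, 0.0381], [0.0543, 0.0657]]
scene jaw 50 [[-0.0155, 0.0125], [0.0156, 0.0324], [0.0661, 0.0713]]
top wood 226 [[-0.0172, 0.0126], [-0.0443, -0.0013], [0.0657, 0.0728]]
top plug 61 [[-0.0105, 0.0118], [0.0043, 0.0387], [0.055, 0.0659]]
top jaw 85 [[-0.0161, 0.0159], [0.0018, 0.0295], [0.0662, 0.0717]]
```

Emit:
arm_command([
  {"dp":[-0.003,-0.08,-0.006],"angular":[0.022,-0.003,0.005],"gripper":0},
  {"dp":[0,-0.08,-0.003],"angular":[0.003,0,0],"gripper":0},
  {"dp":[0,0.05,0],"angular":[0,0,0.003],"gripper":0},
  {"dp":[0,0.05,0],"angular":[0.001,0,0.006],"gripper":0},
  {"dp":[0,0.05,0],"angular":[0.001,0,0.006],"gripper":0},
  {"dp":[0,0.05,0],"angular":[0.001,0,0.006],"gripper":0},
  {"dp":[0,0.05,0],"angular":[0.001,0,0.006],"gripper":0},
  {"dp":[0,0.045,0],"angular":[0.001,0,0.006],"gripper":0},
])

```text
clock: 17.0
position: [0.5145, 0.1716, 0.1464]
ee_rot: [0.705, -0.056, 0.706, 0.047]
contact_force: [1.2, -18.4, 2.1]
width: 0.0001
```

```bash
python3 st.py; python3 lk.py|grep jaw
```

```text
t 17.0 clamp xy mm 0.11 113.39 z 146.41 Fx,Fy,Fz -1.34 -18.35 2.09 vel 0.0284
t 17.0 pos [0.5145 0.1716 0.1464] F [  1.16 -18.36   2.09] w 0.0001 rot deg [ 0.59 -0.13  0.71] ang/row [ 0.007 -0.001  0.008]
0 [0.004, -0.078, -0.002]
scene jaw 57 [[-0.0171, 0.0134], [0.0141, 0.0327], [0.0662, 0.0706]]
top jaw 88 [[-0.0157, 0.0161], [0.0018, 0.0489], [0.0663, 0.074]]
```

The trigger is stiffening at mid-stroke (18.4 N at 113.4 mm, well before the 122 mm stop), so this is the nip. I'll ease up to about 21.5 N and hold.

Emit:
arm_command([
  {"dp":[0,0.05,0],"angular":[0.001,0,0.007],"gripper":0},
  {"dp":[0,0.05,0],"angular":[0.001,0,0.007],"gripper":0},
  {"dp":[0,0.05,0],"angular":[0.001,0,0.007],"gripper":0},
  {"dp":[0,0.05,0],"angular":[0.001,0,0.007],"gripper":0},
  {"dp":[0,0.05,0],"angular":[0.001,0,0.007],"gripper":0},
  {"dp":[0,0.05,0],"angular":[0.001,0,0.007],"gripper":0},
  {"dp":[0,0.05,0],"angular":[0.001,0,0.007],"gripper":0},
  {"dp":[0,0.05,0],"angular":[0.001,0,0.007],"gripper":0},
])

```text
clock: 18.1
position: [0.5147, 0.1716, 0.1466]
ee_rot: [0.703, -0.068, 0.706, 0.046]
contact_force: [2.1, -19.3, 3.0]
width: -0.0
```

```bash
python3 st.py; python3 lk.py|grep jaw
```

```text
t 18.1 clamp xy mm 0.27 113.43 z 146.61 Fx,Fy,Fz -0.53 -19.39 2.96 vel 0.018
t 18.1 pos [0.5147 0.1716 0.1466] F [  2.1  -19.29   2.96] w -0.0 rot deg [ 1.48 -0.36  1.72] ang/row [ 0.016 -0.004  0.019]
0 [0.007, -0.078, -0.004]
scene jaw 52 [[-0.0162, 0.0145], [0.0132, 0.0321], [0.0663, 0.0708]]
top jaw 87 [[-0.016, 0.0153], [0.0018, 0.0503], [0.0661, 0.0748]]
```

Emit:
arm_command([
  {"dp":[0,0.053,0],"angular":[0.002,0,0.008],"gripper":0},
  {"dp":[0,0.055,0],"angular":[0.002,0,0.009],"gripper":0},
  {"dp":[0,0.055,0],"angular":[0.002,0,0.009],"gripper":0},
  {"dp":[0,0.055,0],"angular":[0.002,0,0.009],"gripper":0},
  {"dp":[0,0.055,0],"angular":[0.002,0,0.009],"gripper":0},
  {"dp":[0,0.055,0],"angular":[0.002,0,0.009],"gripper":0},
  {"dp":[0,0.055,0],"angular":[0.002,0,0.009],"gripper":0},
  {"dp":[0,0.055,0],"angular":[0.002,0,0.009],"gripper":0},
])

```text
clock: 19.2
position: [0.5146, 0.1721, 0.1466]
ee_rot: [0.701, -0.07, 0.708, 0.047]
contact_force: [2.3, -20.3, 2.3]
width: -0.0
```

```bash
python3 st.py; python3 lk.py
```

```text
t 19.2 clamp xy mm 0.25 113.9 z 146.65 Fx,Fy,Fz -0.45 -20.42 2.33 vel 0.0053
t 19.2 pos [0.5146 0.1721 0.1466] F [  2.32 -20.29   2.33] w -0.0 rot deg [ 1.65 -0.63  1.83] ang/row [ 0.018 -0.007  0.02 ]
0 [0.008, -0.082, -0.004]
scene wood 312 [[-0.0179, 0.0136], [-0.0436, 0.0054], [0.0418, 0.0715]]
scene plug 52 [[-0.0108, 0.011], [0.0074, 0.0387], [0.0545, 0.0657]]
scene jaw 51 [[-0.0156, 0.0133], [0.0142, 0.0321], [0.0662, 0.0704]]
top wood 226 [[-0.0172, 0.0126], [-0.0445, -0.0011], [0.0656, 0.0735]]
top plug 63 [[-0.0111, 0.0114], [0.0042, 0.0391], [0.0544, 0.0658]]
top jaw 87 [[-0.0153, 0.0154], [0.0019, 0.0503], [0.0662, 0.076]]
```

Emit:
arm_command([
  {"dp":[0,0.057,0],"angular":[0.003,-0.001,0.01],"gripper":0},
  {"dp":[0,0.057,0],"angular":[0.003,-0.001,0.01],"gripper":0},
  {"dp":[0,0.057,0],"angular":[0.003,-0.001,0.01],"gripper":0},
  {"dp":[0,0.057,0],"angular":[0.003,-0.001,0.01],"gripper":0},
  {"dp":[0,0.057,0],"angular":[0.003,-0.001,0.01],"gripper":0},
  {"dp":[0,0.057,0],"angular":[0.003,-0.001,0.01],"gripper":0},
  {"dp":[0,0.057,0],"angular":[0.003,-0.001,0.01],"gripper":0},
  {"dp":[0,0.057,0],"angular":[0.003,-0.001,0.01],"gripper":0},
])

```text
clock: 20.3
position: [0.5145, 0.1723, 0.1466]
ee_rot: [0.704, -0.064, 0.705, 0.047]
contact_force: [1.9, -21.2, 2.1]
width: 0.0003
```

```bash
python3 st.py; python3 -c "
from h import *
d=get_image('scene');cv2.imwrite('pics/s6.png',cv2.resize(d['image'][195:265,180:250],None,fx=8,fy=8,interpolation=cv2.INTER_CUBIC))"
```

```text
t 20.3 clamp xy mm 0.24 114.14 z 146.59 Fx,Fy,Fz -1.0 -21.29 2.06 vel 0.0101
t 20.3 pos [0.5145 0.1723 0.1466] F [  1.9  -21.23   2.06] w 0.0003 rot deg [ 1.16 -0.16  1.37] ang/row [ 0.013 -0.002  0.015]
0 [0.007, -0.084, -0.004]
```

View pics/s6.png

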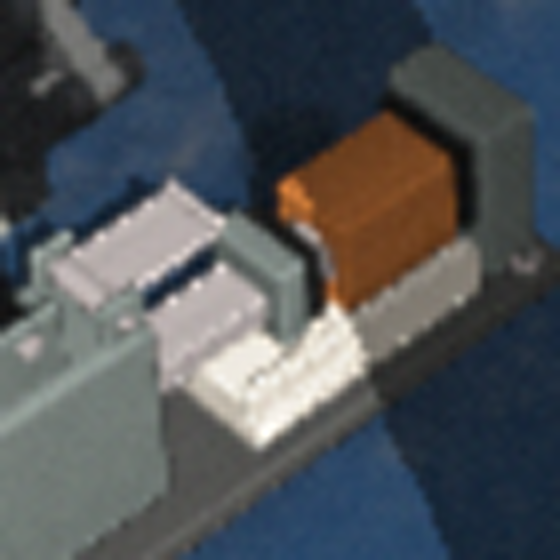

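The collar sits on the wood with the jaw against it (crop ≈(315,250)), and the force has held steady between 20.4 and 21.3 N. Next is the release tab.

Emit:
arm_command([
  {"dp":[0,-0.1,0],"angular":[0.013,-0.002,0.015],"gripper":0},
  {"dp":[0,-0.22,0],"angular":[0,0,0],"gripper":0},
  {"dp":[0,-0.22,0],"angular":[0,0,0],"gripper":0},
  {"dp":[0.1,0,0],"angular":[0,0,0],"gripper":0},
  {"dp":[0.1,0,0],"angular":[0,0,0],"gripper":0},
  {"dp":[0.08,0,0],"angular":[0,0,0],"gripper":0},
  {"dp":[0,0,0],"angular":[0,0,0],"gripper":0},
  {"dp":[0,0,0],"angular":[0,0,0],"gripper":0},
])

```text
clock: 21.35
position: [0.522, 0.1153, 0.1092]
ee_rot: [0.704, -0.046, 0.706, 0.053]
contact_force: [0.0, -0.7, 0.8]
width: -0.0003
```

```bash
sed -i 's/cl(0,.104); plan(\[x\[0\],x\[1\],.146\]/cl(0,.050); plan([x[0],x[1],.092]/' st.py; python3 st.py; python3 lk.py
```

```text
t 21.35 clamp xy mm -0.09 56.62 z 109.2 Fx,Fy,Fz -0.06 -0.69 0.84 vel 0.0068
t 21.35 pos [0.522  0.1153 0.1092] F [ 0.04 -0.69  0.84] w -0.0003 rot deg [ 0.23 -0.13 -0.52] ang/row [ 0.003 -0.001 -0.006]
0 [0.143, -0.056, 0.001]
scene wood 310 [[-0.018, 0.0143], [-0.0427, 0.0052], [0.0428, 0.0715]]
scene plug 52 [[-0.0119, 0.0123], [0.006, 0.0386], [0.0546, 0.0658]]
scene jaw 55 [[-0.0169, 0.0136], [0.0158, 0.0328], [0.0661, 0.0709]]
top wood 227 [[-0.0169, 0.0126], [-0.044, -0.0012], [0.0653, 0.0732]]
top plug 59 [[-0.0122, 0.0111], [0.0042, 0.0391], [0.0542, 0.0657]]
top jaw 87 [[-0.0152, 0.0158], [0.0017, 0.0295], [0.0662, 0.0709]]
```

Emit:
arm_command([
  {"dp":[0.01,-0.046,0],"angular":[0.002,0,-0.005],"gripper":0},
  {"dp":[0.04,0,0],"angular":[0,0,0],"gripper":0},
  {"dp":[0.04,0,0],"angular":[0,0,0],"gripper":0},
  {"dp":[0.03,0,0],"angular":[0,0,0],"gripper":0},
  {"dp":[0.03,0,0],"angular":[0,0,0],"gripper":0},
  {"dp":[0.03,0,0],"angular":[0,0,0],"gripper":0},
  {"dp":[0.03,0,0],"angular":[0,0,0],"gripper":0},
  {"dp":[0.03,0,0],"angular":[0,0,0],"gripper":0},
])

```text
clock: 22.45
position: [0.5243, 0.1095, 0.0898]
ee_rot: [0.707, -0.048, 0.704, 0.049]
contact_force: [-8.3, -2.3, 28.8]
width: -0.0001
```

```bash
python3 st.py; python3 lk.py|grep jaw
```

```text
t 22.45 clamp xy mm 1.41 50.53 z 89.77 Fx,Fy,Fz -8.5 -1.12 28.84 vel 0.0138
t 22.45 pos [0.5243 0.1095 0.0898] F [-8.27 -2.26 28.84] w -0.0001 rot deg [ 0.04  0.26 -0.02] ang/row [ 0.     0.003 -0.   ]
0 [-0.019, -0.004, -0.012]
scene jaw 56 [[-0.0169, 0.0046], [0.0374, 0.0615], [0.0663, 0.0897]]
top jaw 44 [[-0.0157, 0.0155], [-0.0004, 0.0459], [0.0662, 0.0714]]
```

The tab is fully down and the jaw has sprung back to about y = 37 mm. I'll relax, then lift clear.

Emit:
arm_command([
  {"dp":[0,0,0],"angular":[0,0,0],"gripper":0},
  {"dp":[0,0,0],"angular":[0,0,0],"gripper":0},
  {"dp":[0,0,0],"angular":[0,0,0],"gripper":0},
  {"dp":[-0.15,0,0],"angular":[0,0,0],"gripper":0},
  {"dp":[-0.35,0,0],"angular":[0,0,0],"gripper":0},
  {"dp":[-0.45,0,0],"angular":[0,0,0],"gripper":0},
  {"dp":[-0.3,-0.3,0],"angular":[0,0,0],"gripper":0},
  {"dp":[0,-0.3,0],"angular":[0,0,0],"gripper":0},
])

```text
clock: 23.55
position: [0.5336, 0.0388, 0.2407]
ee_rot: [0.706, -0.05, 0.705, 0.05]
contact_force: [-0.4, 0.1, -0.9]
width: 0.0001
```

Emit:
arm_command([
  {"dp":[0,-0.4,0],"angular":[0,0,0],"gripper":0},
  {"dp":[0,-0.4,0],"angular":[0,0,0],"gripper":0},
  {"dp":[0,-0.4,0],"angular":[0,0,0],"gripper":0},
  {"dp":[0,-0.2,0],"angular":[0,0,0],"gripper":0},
  {"dp":[0,0,0],"angular":[0,0,0],"gripper":0},
  {"dp":[0,0,0],"angular":[0,0,0],"gripper":0},
  {"dp":[0,0,0],"angular":[0,0,0],"gripper":0},
  {"dp":[0,0,0],"angular":[0,0,0],"gripper":0},
])

```text
clock: 24.55
position: [0.5591, -0.1313, 0.2346]
ee_rot: [0.705, -0.048, 0.706, 0.052]
contact_force: [-0.0, 0.5, -0.9]
width: 0.0001
```

```bash
python3 st.py|head -1; python3 lk.py; python3 m2.py | egrep '==|tab|trig'; python3 -c "
from h import *
a=get_image('scene')['image'][175:285,145:255];b=get_image('top')['image'][175:225,120:250]
a=cv2.resize(a,None,fx=4,fy=4,interpolation=cv2.INTER_CUBIC); b=cv2.resize(b,None,fx=2.7,fy=2.7,interpolation=cv2.INTER_CUBIC)
o=np.zeros((440,800,3),np.uint8);o[:,:440]=a;o[:b.shape[0],445:445+b.shape[1]]=b
cv2.imwrite('pics/f.png',o)"
```

```text
t 24.55 clamp xy mm 3.17 -192.74 z 234.61 Fx,Fy,Fz 0.04 0.54 -0.9 vel 0.0121
scene wood 305 [[-0.0182, 0.0144], [-0.0429, 0.0053], [0.0426, 0.0715]]
scene plug 29 [[-0.0097, 0.0088], [0.0051, 0.0396], [0.0553, 0.0655]]
scene jaw 47 [[-0.0154, 0.0094], [0.0404, 0.0584], [0.0661, 0.071]]
top wood 80 [[-0.0149, 0.0134], [-0.0208, 0.0002], [0.0664, 0.0729]]
top plug 31 [[-0.008, 0.0107], [0.0045, 0.0394], [0.0556, 0.0659]]
top jaw 69 [[-0.0165, 0.0156], [-0.0252, 0.0787], [0.0661, 0.0744]]
== top
tab 203 x [-16.9   0.4  18.2] y [45.1 69.4 89.9] z [ 96.4 100.1 104.4] yaw 8.1
trig 61 x [-9.3 -1.2  8.8] y [117.7 121.  127.6] z [142.8 168.6 173.7] yaw -76.1
trigtop 34 x [-8.5  0.9  8.8] y [118.9 122.9 127.9] z [167.2 170.8 173.8] yaw -83.7
== scene
tab 144 x [-17.    0.5  17.7] y [47.5 69.4 88.8] z [ 96.7  99.8 104.2] yaw 7.6
trig 87 x [-8.9 -3.9 10.9] y [120.9 128.1 131.3] z [141.2 159.4 172.9] yaw -78.3
trigtop 33 x [-9.1 -1.6 10.2] y [121.  127.2 131.1] z [165.3 169.6 173. ] yaw -82.6
```

View pics/f.png

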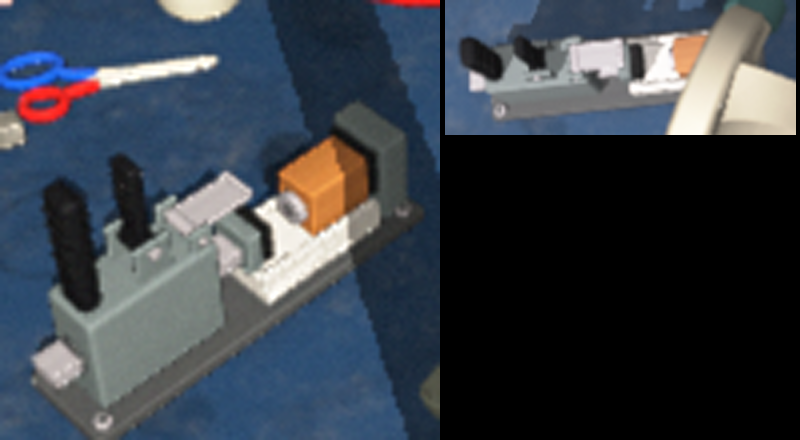

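The jaw is open, the tab and trigger are at rest, and the block is flat in the bed with the collar at (292,207). One last number to check: how far the collar's outer face stands from the wood's end face.

```bash
python3 -c "
from plan import *
L=[]
for _ in range(6):
  d=get_image('scene');C=cloud(d);H=cv2.cvtColor(d['image'],cv2.COLOR_BGR2HSV)
  D=C[...,:2]-O;X=D@[np.cos(YAW),np.sin(YAW)];Y=D@[-np.sin(YAW),np.cos(YAW)];Z=C[...,2]
  p=(abs(X)<.009)&(Y>.0)&(Y<.03)&(Z>.043)&(Z<.058)&(H[...,1]<90)
  w=(X>-.018)&(X<.018)&(Y>-.002)&(Y<.012)&(Z>.034)&(Z<.067)&(H[...,1]>120)&(np.hypot(X,Z-.05)>.014)
  L.append((np.median(Y[p]),np.median(Y[w]),p.sum(),w.sum(),np.percentile(Y[p],80)))
print(np.mean(L,0).round(4))"
```

```text
[1.03000e-02 3.60000e-03 2.16667e+01 3.86667e+01 1.12000e-02]
```

The collar's outer face stands 6.7 mm off the wood. The collar is 6 mm thick, so that counts as home within measurement noise, and it also fits the trigger stiffening mid-stroke.

```bash
python3 -c "
from rig import sign_off; print(sign_off())"
```

```text
the job is handed in; nothing more can be done
None
```

I pressed the plug home, released the jaw, left the block in the bed and handed the job in at about 25 s of the 67 s. `sign_off` gives no verdict, so what follows rests on my own measurements.

- **Placing:** I set the wooden block (not the orange ones) flat in the bed with its plug facing the moving jaw. Before pressing, its top was at 69.5 mm, it sat about 1 mm off the middle line, and its yaw was within 0.5° of the clamp's.
- **Pressing:** I pushed the trigger from the front with the fingers closed: four full strokes, then a fifth that stiffened partway. I held that one for about 3 s while the force rose from 18.4 to 21.3 N. The last two readings, 20.4 and 21.3 N, are inside the 20–23 N window.
- **Release:** I pressed the tab to its stop and the jaw sprung back.

**Last checks:**
- The jaw is at about y = 40 mm, the tab and trigger read the same as at the start, and the arm is well clear.
- The wood in the scene view is where it was before release.
- The collar's outer face measured 6.7 mm from the wood against its 6 mm thickness, so it looks home, but this depth reading is only good to about 1 mm.

**Less than ideal:**
- The tab was pushed to 28.8 N at its stop, well over the 10 N needed, though below the 40 N limit.
- The two cameras disagreed by 2–3 mm along the clamp's y axis, so I averaged them for the clamp and block positions.

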